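# Tighten the seaming chuck's retaining ring with the pin spanner

### The arm

A 6-joint arm with a two-finger parallel gripper is mounted at the origin on the work surface; the furniture and walls round the work are solid. World frame = base frame: x ahead of the robot, y to its left, z up, the work surface at z = 0. Lengths are in m, angles in rad, forces in N, time in s.
With the tool pointing down it reaches from about 0.275 to 0.875 m from the base axis. Payload 12.5 kg.
Tool frame: the origin (TCP) lies on the centre line of the jaws, within the pads' length; the fingertips stand r.finger_overhang ahead of it and the grasp point (between the pads) lies 3 mm ahead of it (r.finger_overhang is the distance from the TCP to the fingertips, in m); z points along the fingers, y is the direction in which the jaws open and shut (so a half turn about z gives the same grasp; the last joint's range is limited). The gripper opens to 85 mm and grips with 20 to 120 N. Pads are 22 mm wide; open, the fingers measure 114 mm over their backs; the gripper's body (76 mm by 85 mm) begins 54 mm behind the grasp point. The pads swing forward as they close: fully open they stand 13 mm farther back than shut.
Start: joints at [1.201, 0.351, 1.652, -0, 1.139, -0.085], TCP at [0.154, 0.528, 0.253] pointing down, gripper open.
Joint ranges: [-2.75, 2.75], [-0.79, 2.1], [0.01, 2.65], [-1.57, 4.71], [0.07, 3.14], [-2.87, 2.87]. Speed limits (rad/s): [2.22, 2.22, 2.79, 3.14, 3.14, 3.14].

### API

Orientations are given as a unit quaternion [x, y, z, w].
In Python, from cell import r, optics gives the robot as it stands. The module is installed in compiled form; this text tells all that it offers. Calls block until the motion is done:
- r.move_to(position, orientation): joint-space move of the TCP to a pose.
- r.move_linear(position, rot=None, vel=0.15): straight line of the TCP; rot=None keeps the orientation; vel is the mean speed in m/s.
- r.set_joints(angles): joint-space move.
- r.set_gripper(opening, squeeze=None): opening from 0.0 (shut) to 1.0 (fully open); squeeze is the grip in N (None keeps the last); returns when the fingers have stopped.
- r.sleep(seconds).
- r.inverse_kinematics(position, orientation): joint angles nearest the present ones, or None.
- optics.get_image(name): name is "scene" or "top" or "wrist"; returns a dict with "pixels" (384x512x3 uint8, red, green, blue), "depth" (384x512 float32, m along the optical axis (not along the pixel's ray), 0 where there is no reading), "fx", "fy", "cx", "cy" (pixels), "camera_from_world" (4x4, takes a point from world to camera coordinates); the wrist camera has in their place "mount" (4x4, takes a point from camera to tool coordinates, whose origin is the TCP and whose axes are the flange's). Camera axes: x right, y down, z forward; pixel columns grow to the right and rows downward; lengths in m; the calibration is good to about 2 mm. A picture is of the moment at which its call begins: read the wrist's pose just before it.
A pose or a line that the arm cannot do raises r.PlanningError and nothing moves.
- r.hand_in(): hands the job in, once; it reports no verdict.
Readings, each from a call of its own:
- r.current_t(): time.
- r.current_q(): joint angles.
- r.current_qvel(): joint speeds.
- r.current_effort(): joint torques, N m.
- r.current_tool_pos(): TCP position.
- r.current_ee_rot(): TCP orientation.
- r.current_contact_force(): force on the tool from outside, world axes, zero at the start.
- r.current_torque(): the same for the moment, N m.
- r.current_opening(): opening from 0.0 (shut) to 1.0 (fully open).
Only numpy, scipy, OpenCV 4.12 (cv2) and the standard library are available. Lean on these libraries where they do the work, as an engineer would, in place of code of your own. Each camera call takes 0.05 s, during which the arm holds its last target. There are 200 camera calls.

### The job

Tighten the brass retaining ring that holds the seaming chuck in the blue fixture: lift the two-pin spanner out of its red rest, feel both pins fully down into the ring's two holes without forcing them, and turn the ring clockwise (seen from above) until it comes home against its stop. Go gently, never press or wrench hard on the ring, put the spanner back in its rest, upright with its pins in the two pockets, and leave the other things on the table where they are.

Things in the scene. Friction and masses are not known exactly. Their poses are not given: they have to be found in the camera images.
- fixture: Chuck holder fixed to the table: steel base plate 130 (x) x 110 (y) x 10 mm with four bolts up to 18 mm; on it a blue round body 100 mm across at its foot, 88 mm above, up to z = 50 mm; on that the flat brass retaining ring (outside 68, inside 34, 10 mm thick) round the steel chuck. Origin: on the ring's axis at the table; z up. It stands left or right of the rest.
- ring (a joint): Turn of the ring clockwise seen from above, rad: 0 loosest, 0.8 home at a hard stop. Starts at 0 to 0.15, stays where left; takes about 0.2 N m. The angle of its holes is not measured: at reading 0 the line through the two holes lies anywhere within 0.4 rad either side of the fixture's x axis (threads differ); from there it turns clockwise by the reading. It does not rise or sink.
- ring_face (a point): Point on the ring's axis level with its upper face, 60 mm above the table. The ring's two through holes lie opposite one another, centres 25 mm from this axis; each is round, 9 mm across, chamfered to 11 mm at the face, 10 mm deep.
- spanner: Two-pin spanner upright in its rest, 67 mm tall, 0.13 to 0.21 kg. Origin midway between the pin tips; x from pin to pin, z up. Two pins at x = +25 and -25 mm, z 0 to 9; dark bridge 70 (x) x 18 (y) mm, z 9 to 19; stem 16 mm thick to z 27; flat orange grip 44 (x) x 18 (y) mm, z 27 to 67, to be pinched across y from above. Turned half round it is the same.
- pin_a (a point): Centre of the tip of the pin at the spanner's x = +25 mm. Pins are 6 mm thick, tips tapered to 4 mm over the last 1.5 mm. Fully in a hole, with the bridge flat on the ring, the tip is 9 mm below the ring's face.
- pin_b (a point): Centre of the tip of the pin at the spanner's x = -25 mm. More than 70 N on the ring, summed over all the places where the spanner touches it, damages it: about 1.5 N m of twist does so, or pins wedged aslant in the holes.
- rest: Red block fixed to the table, 90 (x) x 40 (y) x 20 mm high, on a black foot 110 x 56 x 4 mm. Origin: centre of its underside, on the table. In its top two square pockets 13 mm wide, 15 mm deep, centred at x = +25 and -25 mm; with the spanner's pins in them its bridge lies on the block and the pin tips are 11 mm above the table. Either way round is right.
- can_00: Bystander: empty cream can 71 mm across, 106 mm tall, open at the top; origin at the centre of its foot. Leave alone.
- can_01: Bystander: a like cream can. Leave alone.
- oil_can: Bystander: small orange oil can with a thin spout, 62x80x152 mm; origin under its foot. Leave alone.
- seam_gauge: Bystander: grey seam micrometer lying flat, 157x111x28 mm; origin on the table. Leave alone.
- tape_roll: Bystander: roll of white tape with an orange core, 68 mm across, 24 mm tall; origin at the centre underneath. Leave alone.
- flat_spanner: Bystander: flat combination spanner, 84x149x6 mm over all, lying on the table; origin at its centre underneath. Leave alone.
Mind the look-alikes: they are no part of the job. There is more than one size of the rest; the one meant has the size given above.

How it is judged:
By the outcome, as a careful person would: the job done as asked, in the order asked, and still so for the second after the job is handed in, with the robot touching nothing.
It also fails if it takes over 72 s, if anything falls off the work surface, if the arm or the gripper's body presses on something with over 40 N, if the wrist force passes 120 N, or if a joint passes its speed limit or range.

## Working session

There is one attempt and no reset: what is moved stays moved. The work goes in short steps, each a Python script; the robot and the scene stay as the last script left them, time stands still between calls to the robot, and variables do not carry over. Pictures are saved under pics/ and viewed, about 8 in all and at most 12, crops included, and the job is handed in when it is done.

```bash
ls; mkdir -p pics
cat > h.py <<'E'
import numpy as np, cv2
from cell import r, optics
from scipy.spatial.transform import Rotation as R
def grab(name, save=None):
    pose=(np.array(r.current_tool_pos()),np.array(r.current_ee_rot()))
    im=optics.get_image(name)
    if "camera_from_world" in im: T=np.linalg.inv(np.array(im["camera_from_world"]))
    else:
        W=np.eye(4); W[:3,:3]=R.from_quat(pose[1]).as_matrix(); W[:3,3]=pose[0]
        T=W@np.array(im["mount"])
    im["T"]=T
    if save:
        cv2.imwrite(save+".png",im["pixels"][:,:,::-1]); np.savez(save+".npz",**{k:im[k] for k in("pixels","depth","fx","fy","cx","cy","T")})
    return im
def world(im,u,v,d=None,z=None):
    ray=np.array([(u-im["cx"])/im["fx"],(v-im["cy"])/im["fy"],1.0])
    T=im["T"]
    if z is not None:
        k=T[:3,:3]@ray; d=(z-T[2,3])/k[2]
    elif d is None: d=im["depth"][int(round(v)),int(round(u))]
    return T[:3,:3]@(ray*d)+T[:3,3]
def cloud(im):
    v,u=np.mgrid[:384,:512]; d=im["depth"]
    P=np.stack([(u-im["cx"])/im["fx"]*d,(v-im["cy"])/im["fy"]*d,d],-1)
    return P@im["T"][:3,:3].T+im["T"][:3,3]
def down(yaw): # tool z down; tool y axis at angle yaw from world: y=(sin,..)
    # tool x = (cos yaw, sin yaw,0), z=-Z, y = z cross x
    x=np.array([np.cos(yaw),np.sin(yaw),0]); z=np.array([0,0,-1.]); y=np.cross(z,x)
    return R.from_matrix(np.stack([x,y,z],1)).as_quat()
E
python3 - <<'E'
from h import *
a=grab("top","pics/top"); b=grab("scene","pics/scene")
cv2.imwrite("pics/both.png",np.vstack([cv2.resize(a["pixels"],(400,300)),cv2.resize(b["pixels"],(400,300))])[:,:,::-1])
print(r.current_t(),r.finger_overhang,r.current_ee_rot(),a["T"][:3,3],b["T"][:3,3],a["fx"],r.current_contact_force())
E
```

```text
pics
0.1 0.022 [ 1.41935431e-01  9.89875773e-01 -5.20397741e-04 -1.30766802e-04] [2.57201797e-01 1.22858953e-03 1.70969537e+00] [1.49528314 0.55231024 0.57344279] 434.0404772223183 [-0.24307494  0.09877278  0.27738454]
```

View pics/top.png

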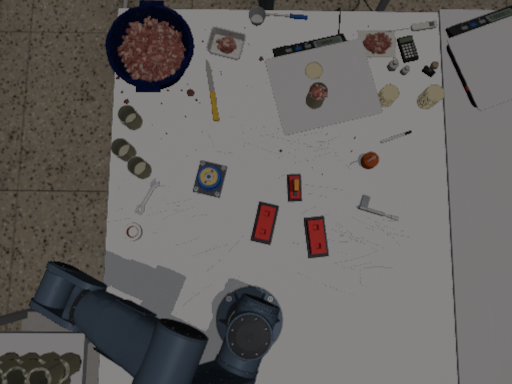

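View pics/scene.png

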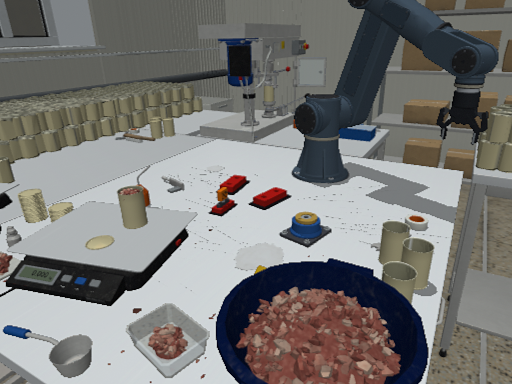

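The spanner candidates are at top (295,187), a red rest with the orange grip in it, and two empty red rests at (265,223) and (316,237). The empty ones are clearly longer, about 40 px against 26 px for the 110 mm foot, so I choose (295,187). The fixture is at (209,178).

Run:
```python
from h import *
a=grab("top")
for n,u,v,z in [("fix",209,178,.06),("rest",295,187,.02),("r2",265,223,.02),("r3",316,237,.02)]: print(n,world(a,u,v,z=z).round(3))
w=optics.get_image("wrist"); print(np.array(w["mount"]).round(3),w["fx"])
px=a["pixels"].astype(int); P=cloud(a)
red=(px[...,0]>140)&(px[...,1]<60)&(px[...,2]<60)
n,l,s,c=cv2.connectedComponentsWithStats(red.astype(np.uint8))
for i in range(1,n):
    if s[i,4]>80:
        m=l==i; (cc,wh,an)=cv2.minAreaRect(P[m][:,:2].astype(np.float32)); print(c[i].round(),np.round(cc,3),np.round(wh,3),an)
```

```text
fix [0.534 0.157 0.06 ]
rest [ 0.508 -0.178  0.02 ]
r2 [ 0.365 -0.061  0.02 ]
r3 [ 0.312 -0.259  0.02 ]
[[-0.    -0.963 -0.27   0.07 ]
 [ 1.     0.    -0.001 -0.   ]
 [ 0.001 -0.27   0.963 -0.119]
 [ 0.     0.     0.     1.   ]] 295.84264172903283
```

Run:
```python
from h import *
for n,p in [("fix",[.534,.157,.2]),("rest",[.508,-.178,.19])]:
    r.move_to(p,down(np.pi)); print(r.current_t(),r.current_q())
    r.sleep(.2)
    im=grab("wrist","pics/w_"+n)
b=[cv2.imread(f"pics/w_{n}.png") for n in("fix","rest")]
cv2.imwrite("pics/w.png",np.vstack([cv2.resize(b[0][80:330,100:420],None,fx=1.2,fy=1.2),cv2.resize(b[1][80:330,100:420],None,fx=1.2,fy=1.2)]))
```

```text
2.125 [ 2.03543690e-01  4.23113180e-01  1.68779248e+00  1.44409766e-04
  1.03056055e+00 -1.36805828e+00]
3.6417 [-4.21984138e-01  4.05191221e-01  1.74457609e+00  2.45120740e-04
  9.91812765e-01 -1.99364525e+00]
```

View pics/w_fix.png

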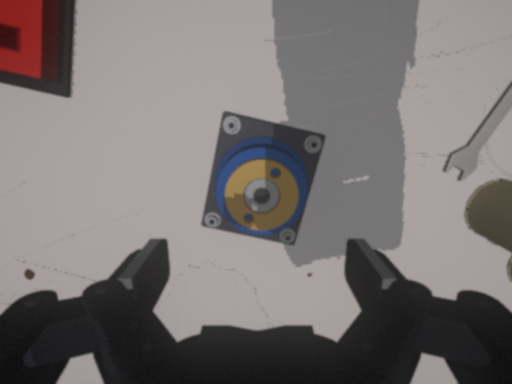

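View pics/w_rest.png

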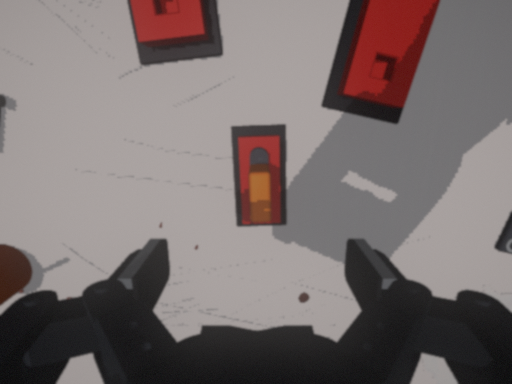

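Fixture view: the ring is centred near (262,194), with holes at about (275,172) and (248,218). Rest view: the small rest's red top runs from about (238,136) to (285,222), with the orange grip top near (260,187). Both empty rests at the top are bigger decoys. Now I'll measure metrically.

```bash
cat > meas.py <<'E'
from h import *
def rect(im,cx,cy,z,half=.05,s=8000/1.0):
    # top-down metric warp at plane z: pixel (i,j): u=(x-cx+half)*s ; v=(y-cy+half)*s ; s px/m
    n=int(2*half*s); ct=np.linalg.inv(im["T"]); K=np.array([[im["fx"],0,im["cx"]],[0,im["fy"],im["cy"]],[0,0,1.]])
    M=K@np.stack([ct[:3,0],ct[:3,1],ct[:3,2]*z+ct[:3,3]],1)
    A=np.array([[1/s,0,cx-half],[0,1/s,cy-half],[0,0,1]])
    return cv2.warpPerspective(im["pixels"],M@A,(n,n),flags=cv2.INTER_CUBIC|cv2.WARP_INVERSE_MAP)
E
python3 - <<'E'
from meas import *
f=np.load("pics/w_fix.npz"); g=np.load("pics/w_rest.npz")
P=cloud(f); px=f["pixels"].astype(int)
br=(px[...,0]>120)&(px[...,0]-px[...,2]>60)&(np.hypot(P[...,0]-.534,P[...,1]-.157)<.06)
print("ring z",np.percentile(P[br][:,2],[5,50,95]).round(4),br.sum())
c=max(cv2.findContours(br.astype(np.uint8),0,1)[0],key=len)[:,0]
Q=np.array([world(f,u,v,z=.06)[:2] for u,v in c])
A=np.c_[2*Q,np.ones(len(Q))]; s=np.linalg.lstsq(A,(Q**2).sum(1),rcond=None)[0]
print("ring c",s[:2].round(4),"R",np.sqrt(s[2]+s[0]**2+s[1]**2)); 
for u,v in[(275,172),(248,218)]: print("hole",world(f,u,v,z=.06).round(4))
P=cloud(g); px=g["pixels"].astype(int)
near=np.hypot(P[...,0]-.508,P[...,1]+.178)<.065
og=(px[...,0]>180)&(px[...,1]>90)&near
print("grip z",np.percentile(P[og][:,2],[5,50,95]).round(4))
for nm,m,z in[("grip",og,.078),("red",(px[...,0]>120)&(px[...,1]<60)&near,.02),("foot",near&(P[...,2]<.03)&(px.max(-1)<70),.004)]:
    v,u=np.nonzero(m); Q=np.array([world(g,a,b,z=z)[:2] for a,b in zip(u,v)],np.float32)
    print(nm,m.sum(),cv2.minAreaRect(Q),P[m][:,:2].mean(0).round(4))
a=rect(f,.534,.157,.06); b=rect(g,.508,-.178,.078,.05)
b2=rect(g,.508,-.178,.02,.06)
cv2.imwrite("pics/rects.png",np.hstack([cv2.resize(a,(400,400)),cv2.resize(b,(400,400))])[:,:,::-1]); print(s)
E
```

```text
ring z [0.0569 0.0581 0.0593] 810
ring c [0.5248 0.1479] R 0.016374398233614352
hole [0.5186 0.1741 0.06  ]
hole [0.5624 0.1497 0.06  ]Traceback (most recent call last):
  File "<stdin>", line 14, in <module>
    return _quantile_unchecked(
        a, q, axis, out, overwrite_input, method, keepdims, weights)
    return _ureduce(a,
                    func=_quantile_ureduce_func,
    ...<5 lines>...
                    overwrite_input=overwrite_input,
                    method=method)
    r = func(a, **kwargs)
    result = _quantile(arr,
                       quantiles=q,
    ...<2 lines>...
                       out=out,
                       weights=wgt)
    slices_having_nans = np.isnan(arr[-1, ...])
                                  ~~~^^^^^^^^^
IndexError: index -1 is out of bounds for axis 0 with size 0
```

```bash
cat > m2.py <<'E'
from meas import *
f=np.load("pics/w_fix.npz"); g=np.load("pics/w_rest.npz")
def circ(Q):
    A=np.c_[2*Q,np.ones(len(Q))]; s=np.linalg.lstsq(A,(Q**2).sum(1),rcond=None)[0]; return s[:2],np.sqrt(s[2]+s[:2]@s[:2])
P=cloud(f); H=cv2.cvtColor(f["pixels"],cv2.COLOR_RGB2HSV)
br=(H[...,0]>10)&(H[...,0]<30)&(H[...,1]>100)&(np.hypot(P[...,0]-.54,P[...,1]-.162)<.06)
print("ring z",np.percentile(P[br][:,2],[5,50,95]).round(4),br.sum())
c=cv2.convexHull(max(cv2.findContours(br.astype(np.uint8),0,1)[0],key=len))[:,0]
print("ring",circ(np.array([world(f,u,v,z=.06)[:2] for u,v in c])))
P=cloud(g); H=cv2.cvtColor(g["pixels"],cv2.COLOR_RGB2HSV).astype(int)
c=world(g,260,180,z=.02); print(c)
near=np.hypot(P[...,0]-c[0],P[...,1]-c[1])<.07
og=(H[...,0]>7)&(H[...,0]<25)&(H[...,1]>120)&near
top=og&(P[...,2]>.072)
red=((H[...,0]<4)|(H[...,0]>175))&(H[...,1]>150)&near&(P[...,2]<.03)
for nm,m,z in[("gripall",og,.078),("griptop",top,.078),("red",red,.02),("foot",near&(P[...,2]<.03)&(H[...,2]<70),.004)]:
    if m.sum()==0: print(nm,0); continue
    v,u=np.nonzero(m); Q=np.array([world(g,a,b,z=z)[:2] for a,b in zip(u,v)],np.float32)
    print(nm,m.sum(),cv2.minAreaRect(Q),"z",np.percentile(P[m][:,2],[5,50,95]).round(4))
a=rect(f,.54,.162,.06); b=rect(g,c[0],c[1],.078,.05)
cv2.imwrite("pics/rects.png",np.hstack([cv2.resize(a,(400,400)),cv2.resize(b,(400,400))])[:,:,::-1])
E
python3 m2.py
```

```text
ring z [0.057  0.0581 0.0592] 2647
ring (array([0.54009056, 0.16189546]), np.float64(0.032684223686852795))
[ 0.50762109 -0.1736407   0.02      ]
gripall 1169 ((0.5560150146484375, -0.2710292339324951), (0.047592781484127045, 0.24952708184719086), 27.763864517211914) z [0.0594 0.0758 0.0771]
griptop 1054 ((0.5381590723991394, -0.28052380681037903), (0.043490879237651825, 0.24564196169376373), 16.082073211669922) z [0.0739 0.0759 0.0771]
red 1349 ((0.5085880160331726, -0.17392566800117493), (0.08864519745111465, 0.03893706575036049), 1.448058843612671) z [0.0171 0.0182 0.0193]
foot 1099 ((0.5088529586791992, -0.17349635064601898), (0.1064077690243721, 0.052730388939380646), 1.8075048923492432) z [0.001  0.0022 0.0034]
```

View pics/rects.png

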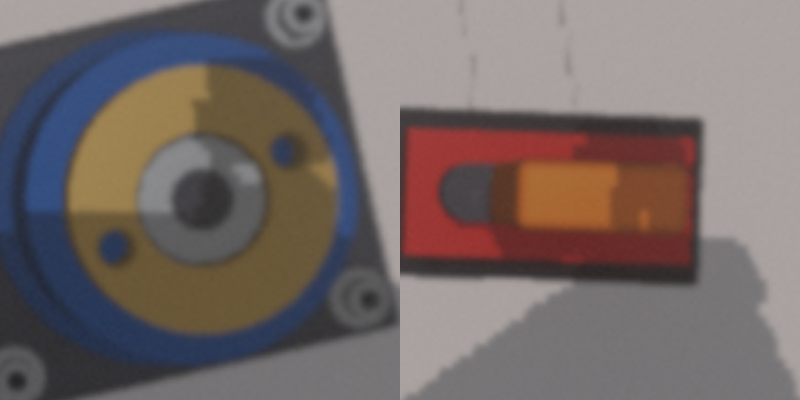

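Left, ring axis at ~(0.5404, 0.1619): the hole centres at picture (116,248) and (289,151) give a hole line yaw of about −29.3° (−0.51 rad), 50 mm apart. Right, the grip is centred at ~(0.508, −0.174) with yaw ~+0.027. The red top measures 89×39 mm, so this is the right rest. Now I'll grasp and lift.

```bash
cat >> h.py <<'E'
def ft(): return np.r_[np.array(r.current_contact_force()),np.array(r.current_torque())]
def st(s=""): print(s,round(r.current_t(),2),np.round(r.current_tool_pos(),4),np.round(ft(),2),round(r.current_opening(),3))
E
python3 - <<'E'
from h import *
q=down(np.pi+.027)
r.set_gripper(.6)
r.move_to([.5083,-.1741,.15],q); st("above")
r.move_linear([.5083,-.1741,.062],vel=.1); st("down")
r.set_gripper(0,60); st("grip")
r.move_linear([.5083,-.1741,.15],vel=.12); st("lift")
q=down(np.pi-.511)
r.move_to([.5404,.1619,.165],q); r.sleep(.2); st("hover")
im=grab("wrist","pics/held"); print(r.current_q())
cv2.imwrite("pics/held_c.png",cv2.resize(im["pixels"][100:300,160:360,::-1],None,fx=3,fy=3,interpolation=2))
E
```

```text
above 4.61 [ 0.5076 -0.1738  0.1494] [-0.03 -0.34  0.4  -0.01 -0.05  0.02] 0.599
down 5.64 [ 0.5087 -0.1743  0.0626] [-0.35 -0.62 -0.07 -0.   -0.05  0.01] 0.599
grip 6.04 [ 0.5086 -0.1742  0.0625] [-0.79  0.36  5.95  0.15  0.15 -0.  ] 0.201
lift 6.92 [ 0.5079 -0.1739  0.1493] [-0.26  0.41 -1.56  0.01 -0.02  0.02] 0.205
hover 8.4 [0.5406 0.1611 0.1649] [-0.41  0.45 -1.13  0.05 -0.01  0.02] 0.202
[ 2.07326926e-01  4.81133305e-01  1.69562079e+00 -3.16685991e-05
  9.64893484e-01 -8.51567203e-01]
```

View pics/held_c.png

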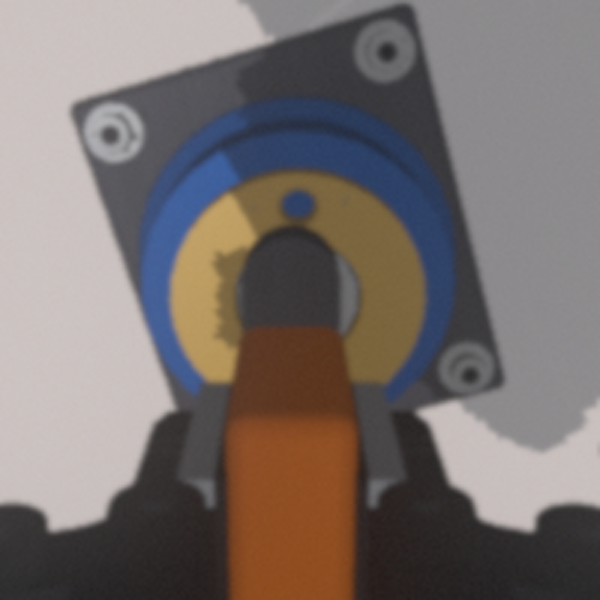

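The spanner is held square, with the bridge centre at crop column ~292. The near hole shows at crop (298,204). Checking that hole against the earlier estimate.

Run:
```python
from h import *
g=np.load("pics/held.npz"); print(g["cx"],g["cy"])
c=np.array([.5404,.1619]); d=np.array([np.cos(-.511),np.sin(-.511)])
px=g["pixels"][100:300,160:360].astype(int)
m=(px[...,2]-px[...,0]>20); n,l,s,cc=cv2.connectedComponentsWithStats(m.astype(np.uint8))
for i in range(1,n): print(s[i],cc[i]+[160,100])
for z in(.06,.058): print(world(g,259.3,168,z=z),c-25e-3*d)
m=cc[np.argmin([np.hypot(*(k+[160,100]-[259.3,168])) for k in cc])]+[160,100]; print("cent",world(g,*m,z=.06))
# spanner lateral offset: bridge mid pixels at bridge height
t=np.array(r.current_tool_pos()); 
w=world(g,160+291.5/3,100+290/3,z=t[2]-.032); y=np.array([-d[1],d[0]])
print("bridge lateral vs tcp",(w[:2]-t[:2])@y, "hole lateral vs tcp",(world(g,*m,z=.06)[:2]-t[:2])@y,"axis vs tcp",(c-t[:2])@y,(c-t[:2])@d)
```

```text
256.6963940397344 191.3919306766787
[  46   32  106  102 3572] [258.12821948 167.53023516]
[95 64  9  8 58] [259.         167.62068966]
[0.51889272 0.1749763  0.06      ] [0.5185936  0.17412624]
[0.51924415 0.17479666 0.058     ] [0.5185936  0.17412624]
cent [0.51852145 0.17491984 0.06      ]
bridge lateral vs tcp -0.0002659082788680623 hole lateral vs tcp 0.0011712661550984623 axis vs tcp 0.0005143344476201758 -0.00047619532363846575
```

```bash
cat > ins.py <<'E'
from h import *
import json
def goto(p,yaw,vel=.05):
    """line, then one correction of the steady error; returns command"""
    r.move_linear(list(p),down(yaw),vel=vel); r.sleep(.15)
    e=np.array(p)-np.array(r.current_tool_pos()); c=np.array(p)+np.clip(e,-.0015,.0015)
    r.move_linear(list(c),down(yaw),vel=.02); r.sleep(.1); return c
def yaw_now():
    x=R.from_quat(r.current_ee_rot()).as_matrix()[:,0]; return np.arctan2(x[1],x[0])%(2*np.pi)-np.pi
E
python3 - <<'E'
from ins import *
yaw=np.pi-.52
c=goto([.5404,.1621,.116],yaw,.08); st("pre"); print(yaw_now())
b=ft()
while True:
    c[2]-=.0007; r.move_linear(list(c),vel=.02); r.sleep(.05)
    d=ft()-b; print(round(c[2],4),np.round(r.current_tool_pos(),4),d.round(2))
    if d[2]>5 or np.hypot(d[0],d[1])>6 or r.current_tool_pos()[2]<.1015: break
np.save("c.npy",np.r_[c,yaw]); np.save("b.npy",b); st()
E
```

```text
pre 9.72 [0.5401 0.162  0.1155] [-0.51 -0.07 -2.12 -0.06 -0.04  0.02] 0.207
-0.5199938773151134
0.1147 [0.5401 0.1621 0.1147] [-0.21  0.27  0.94  0.07  0.02  0.03]
0.114 [0.54  0.162 0.114] [ 0.41  0.44  0.94  0.04  0.05 -0.04]
0.1133 [0.5401 0.162  0.1133] [ 0.5   0.5   0.84  0.04  0.02 -0.02]
0.1126 [0.5401 0.162  0.1126] [ 1.37 -0.5   0.34  0.03  0.08 -0.04]
0.1119 [0.5401 0.162  0.1119] [ 0.9   0.16 -0.46  0.05  0.05 -0.  ]
0.1112 [0.5401 0.162  0.1112] [ 0.7  -0.69  0.79  0.12  0.05 -0.01]
0.1105 [0.5401 0.1621 0.1105] [ 0.62  0.96 -0.32  0.07  0.06 -0.06]
0.1098 [0.5401 0.162  0.1098] [ 1.23 -0.27 -0.    0.07 -0.02  0.  ]
0.1091 [0.5401 0.1621 0.1091] [ 0.11  0.27  1.03  0.09  0.04 -0.04]
0.1084 [0.54   0.162  0.1084] [ 0.58  0.7   0.62  0.03  0.06 -0.01]
0.1077 [0.5401 0.162  0.1077] [ 1.66 -0.04 -0.48  0.09  0.09 -0.  ]
0.107 [0.5401 0.162  0.107 ] [ 0.53 -0.04  0.76 -0.01  0.05 -0.06]
0.1063 [0.5401 0.162  0.1063] [ 0.76 -0.85  0.38  0.09  0.03 -0.02]
0.1056 [0.5401 0.162  0.1056] [0.09 0.05 0.9  0.05 0.04 0.01]
0.1049 [0.5401 0.162  0.1049] [-0.   -0.67  0.04  0.03  0.05 -0.05]
0.1042 [0.5401 0.162  0.1042] [0.19 0.42 0.41 0.06 0.07 0.03]
0.1035 [0.5401 0.162  0.1035] [-0.88  0.18  0.14  0.07  0.04 -0.01]
0.1028 [0.5401 0.162  0.1028] [1.01 0.09 0.37 0.1  0.07 0.02]
0.1021 [0.5402 0.1621 0.1025] [-1.03  0.08  6.04 -0.01  0.37  0.02]
 15.42 [0.5402 0.1621 0.1025] [-1.54  0.01  3.93 -0.07  0.33  0.04] 0.201
```

Both pins went 9 mm deep with no force until the bridge landed (6 N at TCP z 0.1025). Now I'll ease the press and turn clockwise in guarded steps.

```bash
cat > turn.py <<'E'
from ins import *
*c,yaw=np.load("c.npy"); c=np.array(c); b=np.load("b.npy")
y0=yaw; c[2]=max(c[2],.1023); step=.035; tq=0
while y0-yaw<.95:
    yaw-=step; r.move_linear(list(c),down(yaw),vel=.02); r.sleep(.06)
    d=np.mean([ft() for _ in range(3)],0)-b
    print(round(r.current_t(),2),"cmd",round(y0-yaw,3),"act",round(y0-np.pi-yaw_now(),3),np.round(r.current_tool_pos(),4),d.round(2))
    for k in(0,1):
        if abs(d[k])>3: c[k]+=np.clip(d[k]*3e-5,-.0002,.0002)
    if d[2]>9: c[2]+=.0003
    if np.linalg.norm(d[:3])>25 or abs(d[5])>.72: print("STOP"); break
    step=.01 if abs(d[5])>.38 else .035
np.save("c.npy",np.r_[c,yaw])
E
python3 turn.py
```

```text
15.72 cmd 0.035 act 0.034 [0.5405 0.1623 0.1025] [ 1.13  1.77  3.79  0.54 -0.21 -0.02]
16.03 cmd 0.07 act 0.069 [0.5407 0.1626 0.1025] [ 3.    4.87  1.71  1.02 -0.44  0.08]
16.34 cmd 0.105 act 0.104 [0.5408 0.1628 0.1025] [ 4.69  5.55  1.36  1.09 -0.55  0.14]
16.65 cmd 0.14 act 0.139 [0.5409 0.1629 0.1025] [ 3.92  4.38  2.43  0.99 -0.55  0.11]
16.96 cmd 0.175 act 0.174 [0.541  0.163  0.1025] [ 3.46  4.65  2.25  0.91 -0.52  0.08]
17.27 cmd 0.21 act 0.209 [0.541  0.163  0.1025] [ 2.77  4.45  2.67  0.93 -0.51  0.05]
17.57 cmd 0.245 act 0.244 [0.5411 0.1631 0.1025] [ 3.26  4.12  2.75  0.82 -0.55  0.11]
17.88 cmd 0.28 act 0.279 [0.5411 0.1631 0.1025] [ 3.58  4.84  2.34  0.83 -0.61  0.06]
18.19 cmd 0.315 act 0.314 [0.5412 0.1632 0.1025] [ 4.15  3.79  2.4   0.84 -0.66  0.09]
18.5 cmd 0.35 act 0.348 [0.5412 0.1633 0.1025] [ 4.79  2.77  3.35  0.75 -0.65  0.09]
18.81 cmd 0.385 act 0.383 [0.5413 0.1633 0.1025] [ 3.54  3.73  3.3   0.79 -0.58  0.06]
19.12 cmd 0.42 act 0.418 [0.5414 0.1634 0.1025] [ 4.26  4.09  3.06  0.78 -0.7   0.09]
19.43 cmd 0.455 act 0.453 [0.5414 0.1635 0.1025] [ 4.41  2.86  
[... 361 characters left out ...]
3  0.03]
20.97 cmd 0.63 act 0.629 [0.5419 0.1637 0.1025] [ 3.76  4.22  7.81  0.61 -0.53 -0.03]
21.27 cmd 0.665 act 0.665 [0.542  0.1637 0.1025] [ 3.42  2.96  8.39  0.52 -0.52  0.  ]
21.58 cmd 0.7 act 0.7 [0.542  0.1637 0.1025] [ 3.15  2.27  7.62  0.54 -0.5  -0.01]
21.89 cmd 0.735 act 0.735 [0.5421 0.1637 0.1025] [ 3.03  2.8   7.72  0.55 -0.44 -0.06]
22.2 cmd 0.77 act 0.77 [0.5422 0.1637 0.1025] [ 2.83  2.53  8.53  0.53 -0.49 -0.06]
22.51 cmd 0.805 act 0.805 [0.5423 0.1638 0.1025] [ 3.56  2.06  8.31  0.56 -0.56 -0.05]
22.82 cmd 0.84 act 0.839 [0.5424 0.1638 0.1025] [ 3.9   3.21  7.77  0.64 -0.55  0.17]
23.12 cmd 0.875 act 0.872 [0.5424 0.1638 0.1025] [ 3.77  2.58  7.75  0.62 -0.52  1.03]
STOP
```

The stop showed clearly: torque rose from 0.17 to 1.03 N m within one step at about 0.87 rad of tool turn. I'll relieve it, centre, lift out gently, and check the holes by camera.

```bash
cat > out.py <<'E'
from ins import *
*c,yaw=np.load("c.npy"); c=np.array(c); b=np.load("b.npy")
for dy in(.03,.025,.01,0,0):
    yaw+=dy; r.move_linear(list(c),down(yaw),vel=.02); r.sleep(.08)
    d=np.mean([ft() for _ in range(3)],0)-b; print(round(r.current_t(),2),round(yaw_now(),3),np.round(r.current_tool_pos(),4),d.round(2))
    for k in(0,1):
        if abs(d[k])>1.5: c[k]+=np.clip(d[k]*8e-5,-.0004,.0004)
np.save("c.npy",np.r_[c,yaw])
while c[2]<.114:
    c[2]+=.0015; r.move_linear(list(c),down(yaw),vel=.03); r.sleep(.03)
    d=ft()-b; print(round(c[2],4),d.round(2))
    if np.linalg.norm(d[:3])>15: print("STOP"); break
else:
    r.move_linear([c[0],c[1],.165],vel=.12)
    x=np.array([np.cos(yaw),np.sin(yaw)]); p=np.array([.5404,.162])-.06*x
    r.move_linear([*p,.19],vel=.15); r.sleep(.2); im=grab("wrist","pics/after")
    cv2.imwrite("pics/after_c.png",cv2.resize(im["pixels"][30:230,140:380,::-1],None,fx=3,fy=3,interpolation=2))
st()
E
python3 out.py
```

```text
23.46 -1.364 [0.5424 0.1638 0.1025] [ 3.01  2.5   8.82  0.5  -0.39  0.4 ]
23.79 -1.339 [0.5424 0.1638 0.1024] [ 0.52  0.78 10.11  0.29 -0.16  0.1 ]
24.12 -1.329 [0.5424 0.1638 0.1024] [ 0.33  1.2   9.74  0.25 -0.06  0.03]
24.46 -1.329 [0.5424 0.1638 0.1025] [ 2.36  0.42  9.34  0.26 -0.06  0.  ]
24.79 -1.329 [0.5424 0.1638 0.1024] [ 7.400e-01  5.200e-01  1.112e+01  1.900e-01  7.000e-02 -1.000e-02]
0.1038 [ 0.1   0.03  0.51  0.08  0.08 -0.04]
0.1053 [ 1.04  0.15  0.69  0.06  0.02 -0.02]
0.1068 [ 0.59 -0.62  0.28  0.03  0.13 -0.05]
0.1083 [ 0.71 -0.81  0.82  0.02  0.11 -0.01]
0.1098 [ 0.15 -0.14 -0.38  0.09  0.07 -0.03]
0.1113 [ 1.54  0.35  0.16  0.1  -0.   -0.01]
0.1128 [ 0.57  0.25  0.04  0.04  0.   -0.05]
0.1143 [ 1.17 -0.26 -0.04  0.03 -0.01 -0.02]
 28.48 [0.5544 0.1044 0.1896] [ 0.45  0.56 -1.86 -0.01 -0.01  0.02] 0.204
```

View pics/after_c.png

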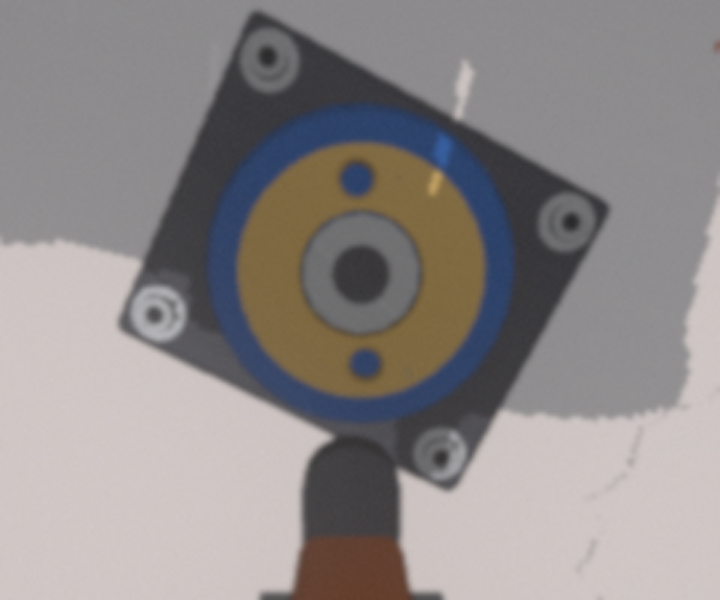

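The ring and both holes are clear at crop (357,178) and (366,363), and the spanner is free below. Computing the final hole line, the centre, and the plate axis for reference.

Run:
```python
from h import *
g=np.load("pics/after.npz"); f=np.load("pics/w_fix.npz")
def an(im,a,b,z=.06):
    A,B=[world(im,*p,z=z)[:2] for p in(a,b)]; d=A-B; return np.arctan(d[1]/d[0]),np.linalg.norm(d),((A+B)/2).round(4)
def blob(im,p):
    # centroid of blue-ness around
    x,y=[int(round(v)) for v in p]; px=im["pixels"][y-5:y+6,x-5:x+6].astype(float); w=np.clip(px[...,2]-px[...,0]+40,0,None)
    w[w<.4*w.max()]=0; v,u=np.mgrid[-5:6,-5:6]; return x+(w*u).sum()/w.sum(),y+(w*v).sum()/w.sum()
a=[(140+357/3,30+178/3),(140+366/3,30+363/3)]
print(an(g,*a),an(g,*[blob(g,p) for p in a]))
h=[(275,172),(248,218)]; print(an(f,*h),an(f,*[blob(f,p) for p in h]))
# bolts (top z .018) as yaw reference in the after view
bo=[(268,57),(569,220),(441,456),(156,313)]
W=[world(g,140+u/3,30+v/3,z=.018)[:2] for u,v in bo]
print([np.linalg.norm(W[i]-W[(i+1)%4]).round(4) for i in range(4)],[np.arctan2(*(W[(i+1)%4]-W[i])[::-1]).round(3) for i in range(4)],np.mean(W,0))
```

```text
(np.float64(-1.2757626451130835), np.float64(0.04910513865944123), array([0.5419, 0.1622])) (np.float64(-1.279070476690028), np.float64(0.04869944404058954), array([0.5413, 0.1622]))
(np.float64(-0.5087512252132924), np.float64(0.05010770073865994), array([0.5405, 0.1619])) (np.float64(-0.5120645609878851), np.float64(0.04873798938664233), array([0.5395, 0.1618]))
[np.float64(0.1043), np.float64(0.0851), np.float64(0.1046), np.float64(0.0846)] [np.float64(-0.224), np.float64(-1.792), np.float64(2.912), np.float64(1.346)] [0.54165751 0.16204419]
```

The ring turned 0.767 rad, from −0.51 to −1.28, ending hard against the stop. That fits a start reading of about 0.03 and a thread angle within ±0.4 of the fixture's axis. Now I'll return the spanner to its rest.

Run:
```python
from ins import *
yaw=np.pi+.027
r.move_to([.5083,-.1741,.16],down(yaw)); st()
c=goto([.5086,-.1742,.078],yaw,.12); st("pre"); b=ft()
while True:
    c[2]-=.001; r.move_linear(list(c),vel=.03); r.sleep(.04); d=ft()-b; z=r.current_tool_pos()[2]
    if d[2]>4 or np.hypot(d[0],d[1])>6 or z<.061: break
st("landed"); print(d.round(2))
if z<.0645:
    r.set_gripper(.45); st("open")
    r.move_linear([c[0],c[1],.16],vel=.12); r.sleep(.1)
    r.move_linear([.500,-.1742,.19],vel=.1); r.sleep(.2); im=grab("wrist","pics/end"); st()
    cv2.imwrite("pics/end_c.png",cv2.resize(im["pixels"][60:260,130:390,::-1],None,fx=3,fy=3,interpolation=2))
```

```text
30.12 [ 0.5085 -0.1738  0.1601] [ 0.85 -0.31 -1.66 -0.08  0.05  0.01] 0.205
pre 31.45 [ 0.5082 -0.174   0.0773] [ 0.36  0.25 -2.13  0.06  0.02  0.01] 0.2
landed 35.83 [ 0.5083 -0.1741  0.0625] [-2.51  0.54  4.93  0.1   0.24 -0.04] 0.202
[-2.86  0.28  7.06  0.03  0.21 -0.06]
open 36.16 [ 0.5082 -0.174   0.0621] [ 0.45 -0.63  0.05 -0.03 -0.   -0.01] 0.451
 37.93 [ 0.4999 -0.1741  0.1895] [0.32 0.15 0.19 0.01 0.02 0.04] 0.45
```

View pics/end_c.png

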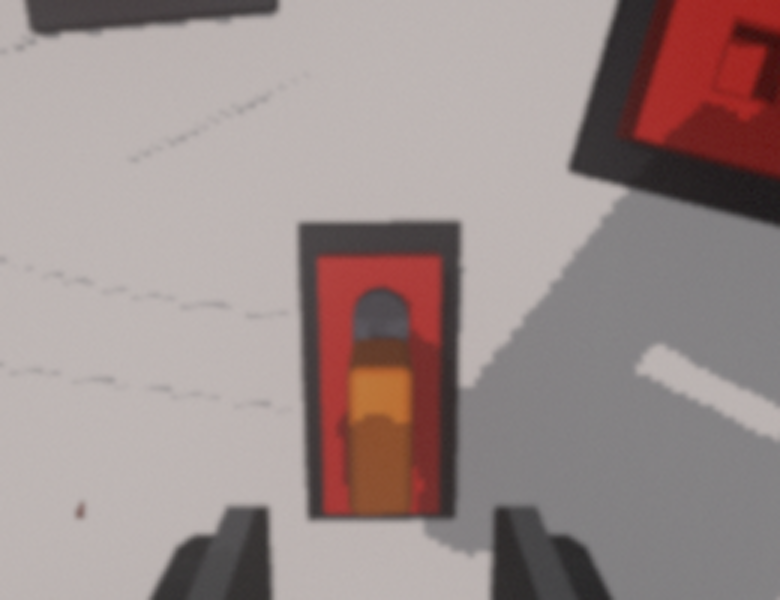

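The spanner stands upright in the small rest: bridge end at (380,310), grip top centred at (380,440), and the bridge landed at the same TCP height (0.0625) as when it was taken. The gripper is clear, so I'm handing in.

```bash
python3 -c "
from h import *
st(); r.hand_in()"
```

```text
37.93 [ 0.4999 -0.1741  0.1895] [0.32 0.15 0.19 0.01 0.02 0.04] 0.45
the job is handed in; nothing more can be done
```

The retaining ring is tightened to its stop, the spanner is back in its rest, and the job was handed in at 37.9 s.

- **Fit:** both pins went the full 9 mm into the holes with nothing above noise. I stopped at about 6 N, when the bridge landed on the ring.
- **Turn:** I turned clockwise in small guarded steps until the torque jumped from 0.17 to 1.03 N m, which I took as the stop. That is above the 0.72 N m I meant to stop at, because the stop came within one step, but below the 1.5 N m damage figure. Press on the ring stayed at about 11 N or less.
- **Ring position:** the camera shows the hole line moved about 0.77 rad, from −0.51 to −1.28. That fits the ring being home at 0.8 from a start of about 0.03, though the reading itself cannot be measured directly.
- **Side load:** a steady sideways force of about 5 N during the turn made my centring correction drift about 2 mm. It disappeared once I backed off, and the pins came out freely.
- **Spanner return:** it landed at the same height as when I picked it up (0.0625 m). The last picture shows it upright in the correct small rest, with the gripper clear.
- **Other items:** I commanded no move near the bystanders and saw no unexpected force. I did not take a final picture of the whole table to confirm they are unmoved.

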